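Load the tin carriage and slide it under the dosing head

ROBOT

A 6-joint arm with a two-finger parallel gripper is mounted at the origin on the work surface. World frame = base frame: x ahead of the robot, y to its left, z up, the work surface at z = 0. Lengths are in m, angles in rad, forces in N, time in s.
With the tool pointing down it reaches from about 0.325 to 0.775 m from the base axis. Payload 5.5 kg.
Tool frame: the origin (TCP) lies on the centre line of the jaws, within the pads' length; the fingertips stand 17 mm ahead of it and the grasp point (between the pads) lies 2 mm behind it; y points along the fingers, x is the direction in which the jaws open and shut, and the axes are right-handed (so a half turn about y gives the same grasp; the last joint's range is limited). The gripper opens to 88 mm and grips with 3 to 60 N. Pads are 20 mm wide; open, the fingers measure 115 mm over their backs; the gripper's body (75 mm by 178 mm) begins 61 mm behind the grasp point.
Start: joints at [-1.188, 0.091, 1.231, -0, 1.82, -0.057], TCP at [0.255, -0.543, 0.208] pointing down, gripper open.
Joint ranges: [-2.87, 2.87], [-0.86, 2.18], [0.17, 2.46], [-1.51, 4.65], [0.06, 2.69], [-2.65, 2.65]. Speed limits (rad/s): [2.57, 2.57, 3.01, 3.14, 3.14, 3.14].

INTERFACE

Orientations are given as a unit quaternion [w, x, y, z].
In Python, from bench import ctrl gives the robot as it stands.
- The arm moves only by the tool drive_tool, never from a script. Its argument "increments" is a list of rows, each an object with "grip": the closure in counts, from 0 (fully open) to 255 (shut); "translation": the shift along the tool's x, y, z in mm, a list of three; "twist": the turn about the tool's y in rad. In form: [{"grip": grip, "translation": [tx, ty, tz], "twist": twist}, ...]. A call has exactly 10 rows; each row shifts and turns the pose as measured when the row begins, along the tool's axes as they then stand; what a row does not reach is not made up. A row lasts 1/10 s, in which the tool goes at most 50 mm and 8.59 degrees, less where a joint would pass 70% of its speed; a pose out of reach is approached as far as the arm can. A call is refused whole if a number of a shift passes 50 or a number of a turn 0.15, either way. A call with a gripper value outside its range is refused whole. The fingers move at their own pace and stop on an object; "force" is the grip in N (left out, the last holds). Time passes only in rows, so rows that do not move let the fingers close, or fill a call up. It gives the time, the measured TCP pose, the force and the opening at its end, in the units of the state.
- ctrl.sense(): the state, without advancing time (a new reading comes with each control period).
- ctrl.get_image(name): name is "side" or "top" or "wrist"; returns (picture, depth): 400x640x3 uint8, red, green, blue; 400x640 float32, m along the optical axis (not along the pixel's ray), 0 where there is no reading.
- ctrl.calibration(name): a dict with "intrinsics" (3x3 intrinsics, pixels), "world_from_camera" (4x4, takes a point from camera to world coordinates). Camera axes: x right, y down, z forward; pixel columns grow to the right and rows downward; lengths in m; the calibration is good to about 2 mm. A picture is of the moment at which its call begins: read the wrist's pose just before it. calibration takes no time and is no camera call; for the wrist camera it gives the pose at the moment of the call.
- ctrl.sign_off(): hands the job in, once; it reports no verdict.
The state is a dict: "time_s": time; "q": joint angles; "joint_vel": joint speeds; "joint_efforts": joint torques, N m; "tool_pos": TCP position; "tcp_rot": TCP orientation; "force": force on the tool from outside, world axes, zero at the start; "moment": the same for the moment, N m; "grip_width": finger opening in m.
Only numpy, scipy, OpenCV 4.12 (cv2) and the standard library are available. Lean on these libraries where they do the work, as an engineer would, in place of code of your own. Each camera call takes 0.05 s, during which the arm holds its last target. There are 200 camera calls.

TASK

Pull the carriage of the dosing station all the way out from under the head by its black handle, set the two open steel tins upright in it, one in each cell, putting them down rather than dropping them, then slide the carriage back in until it is fully home against its stop under the nozzles. Do not knock a tin over, and leave the bottle, the paper roll and the bowl where they stand.

Things in the scene. Friction and masses are not known exactly. Their poses are not given: they have to be found in the camera images.
- station: Dosing station, fixed; place and yaw vary. Origin: on the table top, middle of the bed's width. Steel bed 110 mm wide (x) with two rails, top at z = 18 mm, y = -260 to +160 mm. The carriage slides along the station's y axis; +y is outwards (robot's left), away from the head. With the joint at q the tray's centre is at station (0, -0.16 + q).
- head (a point): Middle of the underside of the white head, at station (0, -160, 155) mm, axes as the station's. From this point the head spans x -50 to +105 mm, y -85 to +85 mm; with its steel hopper it reaches 290 mm above the table. Two nozzles hang to 132 mm above the table, 40 mm either side along y. A column at x +60 to +105 mm carries it.
- carriage (a joint): Carriage slide, m: 0 = fully home at its stop under the head, 0.22 = fully out at its end stop. Starts partly under the head; stays where left; moves with about 3 N. The carriage is a steel tray 90 mm wide (station x), 160 mm long (y), split into two cells in a row, each 80 (x) by 72 (y) mm inside; walls 5 mm thick, top edge 65 mm above the table.
- cell_inner (a point): Middle of the floor of the carriage's inner cell (nearer the stop), 25 mm above the table; axes as the station's. The walls rise 40 mm above this point.
- cell_outer (a point): Middle of the floor of the carriage's outer cell (nearer the handle), 25 mm above the table, 77.5 mm further along station +y than cell_inner; axes as the station's.
- handle (a point): Grip point of the carriage's upright black handle, a block 18 mm thick (station x), 50 mm long (station y), top at z = 110 mm, standing on a flat strap 190 mm outwards of the tray's centre. This point is in the block's middle, 20 mm below its top, at z = 90 mm; axes as the station's.
- tin_a: Open straight-sided steel tin, 58 mm in diameter, 100 mm tall, 3 mm wall, no lid, 80 to 170 g. Origin: centre of its underside; z up along its axis. Same as tin_b; either may go in either cell.
- tin_b: The other open steel tin, the same as tin_a.
- bottle: Capped amber glass bottle, 56 mm in diameter, 170 mm tall, standing near the tins. Bystander. Origin: centre of its underside.
- paper_roll: White paper roll standing on end, 100 mm in diameter, 200 mm tall. Bystander. Origin: centre of its underside.
- bowl: Blue plastic bowl, 170 mm across the rim, 70 mm tall. Bystander. Origin: centre of its underside.
There are look-alikes about, which are no part of the job. Leave any blue look-alike of the tin_b alone.

How it is judged:
On the way, in this order (a step that is already met when the one before it is completed fails the run):
1. the carriage is pulled fully out (within 15 mm of its outer end) (value of joint carriage above 0.205 m), for 0.1 s.
2. both tins stand upright in the carriage, one in each cell, and are released (((horizontal distance between tin_a and cell_inner below 0.016 m and z of tin_a in the frame of cell_inner between -0.006 and 0.006 m and angle between each of tin_a, tin_b's own z axis and vertical below 0.12 rad and horizontal distance between tin_b and cell_outer below 0.016 m and z of tin_b in the frame of cell_outer between -0.006 and 0.006 m) or (horizontal distance between tin_a and cell_outer below 0.016 m and z of tin_a in the frame of cell_outer between -0.006 and 0.006 m and angle between each of tin_a, tin_b's own z axis and vertical below 0.12 rad and horizontal distance between tin_b and cell_inner below 0.016 m and z of tin_b in the frame of cell_inner between -0.006 and 0.006 m)) and contact force between the fingers and tin_a below 0.1 N and contact force between the fingers and tin_b below 0.1 N), for 0.2 s.
At the end, for the whole second after the job is handed in: The carriage is home (within 5 mm of its stop), one tin stands upright (within 0.12 rad) on the floor of each of its two cells, at rest, and nothing is held (value of joint carriage below 0.005 m and ((horizontal distance between tin_a and cell_inner below 0.016 m and z of tin_a in the frame of cell_inner between -0.006 and 0.006 m and angle between each of tin_a, tin_b's own z axis and vertical below 0.12 rad and horizontal distance between tin_b and cell_outer below 0.016 m and z of tin_b in the frame of cell_outer between -0.006 and 0.006 m) or (horizontal distance between tin_a and cell_outer below 0.016 m and z of tin_a in the frame of cell_outer between -0.006 and 0.006 m and angle between each of tin_a, tin_b's own z axis and vertical below 0.12 rad and horizontal distance between tin_b and cell_inner below 0.016 m and z of tin_b in the frame of cell_inner between -0.006 and 0.006 m)) and linear speed of each of tin_a, tin_b below 0.03 m/s); the robot touches nothing.
It fails at once if a tin is dropped from more than about 25 mm ((linear speed of tin_a above 0.7 m/s and contact force between the fingers and tin_a below 0.05 N) or (linear speed of tin_b above 0.7 m/s and contact force between the fingers and tin_b below 0.05 N)).
It fails at once if a tin is knocked over (tilted more than 0.7 rad) (angle between any of tin_a, tin_b's own z axis and vertical above 0.7 rad).
It fails at once if the bottle, paper roll or bowl is shifted more than 30 mm or knocked over (distance of any of bottle, paper_roll, bowl from where it was at the start of the episode above 0.03 m or angle between any of bottle, paper_roll, bowl's own z axis and vertical above 0.5 rad).
It also fails if it takes over 72 s, if anything falls off the work surface, if the arm or the gripper's body presses on something with over 40 N, if the wrist force passes 120 N, or if a joint passes its speed limit or range.

## Working session

There is one attempt and no reset: what is moved stays moved. The work goes in short steps, Python scripts to look and compute and a tool call to move; the robot and the scene stay as the last step left them, time stands still between calls to the robot, and variables do not carry over. Pictures are saved under pics/ and viewed, about 8 in all and at most 12, crops included, and the job is handed in when it is done.

Besides the shell and the picture viewer there is one more tool, called after "Emit:" as name(argument=value, ...), one argument or row to a line, values as JSON. drive_tool: Moves the arm, as the interface text tells. Its arguments: {"type":"object","properties":{"increments":{"type":"array","items":{"type":"object","properties":{"grip":{"type":"number"},"translation":{"type":"array","items":{"type":"number"}},"twist":{"type":"number"}}}},"force":{"type":"number"}},"required":["increments"]}

```bash
ls; mkdir -p pics; cat > h.py <<'E'
import numpy as np, cv2
from bench import ctrl
def grab(n):
    c=ctrl.calibration(n); im,d=ctrl.get_image(n)
    return im,d,np.array(c["intrinsics"]),np.array(c["world_from_camera"])
def cloud(d,K,T):
    v,u=np.mgrid[0:d.shape[0],0:d.shape[1]]
    p=np.stack([(u-K[0,2])/K[0,0]*d,(v-K[1,2])/K[1,1]*d,d],-1)
    return p@T[:3,:3].T+T[:3,3]
E
python3 - <<'E'
from h import *
s=ctrl.sense();print({k:np.round(v,3) for k,v in s.items()})
for n in("top","side"):
    im,d,K,T=grab(n);cv2.imwrite(f"pics/{n}0.png",im[...,::-1]);np.savez(f"{n}0.npz",im=im,d=d,K=K,T=T)
    print(n,K.round(1).tolist(),T.round(3).tolist())
E
```

```text
pics
{'time_s': np.float64(0.0), 'q': array([-1.188,  0.092,  1.232, -0.   ,  1.82 , -0.057]), 'joint_vel': array([-0.001, -0.001,  0.001,  0.001,  0.003,  0.   ]), 'joint_efforts': array([-0.0000e+00, -4.4645e+01, -4.0645e+01,  7.0000e-02,  2.9000e-02,
       -0.0000e+00]), 'tool_pos': array([ 0.255, -0.543,  0.207]), 'tcp_rot': array([ 0.597, -0.597,  0.379, -0.378]), 'force': array([ 0.171,  0.048, -0.096]), 'moment': array([ 0.013,  0.   , -0.005]), 'grip_width': np.float64(0.088)}
top [[412.8, 0.0, 318.1], [0.0, 412.8, 195.9], [0.0, 0.0, 1.0]] [[-0.023, -0.998, 0.062, 0.427], [-0.999, 0.025, 0.023, 0.026], [-0.025, -0.062, -0.998, 1.121], [0.0, 0.0, 0.0, 1.0]]
side [[444.4, 0.0, 319.3], [0.0, 444.4, 196.6], [0.0, 0.0, 1.0]] [[-0.979, -0.104, 0.176, 0.279], [-0.204, 0.481, -0.853, 1.089], [0.004, -0.871, -0.492, 0.701], [0.0, 0.0, 0.0, 1.0]]
```

View pics/top0.png

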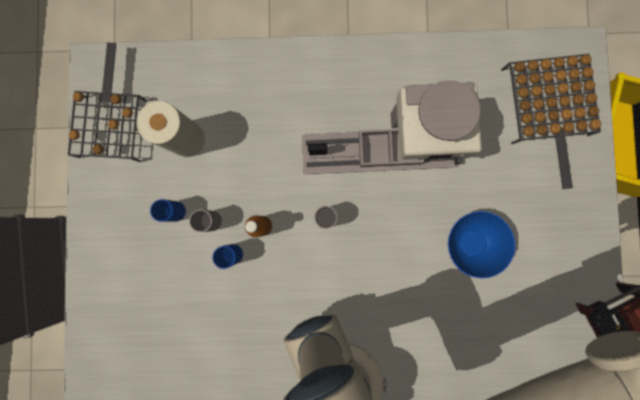

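View pics/side0.png

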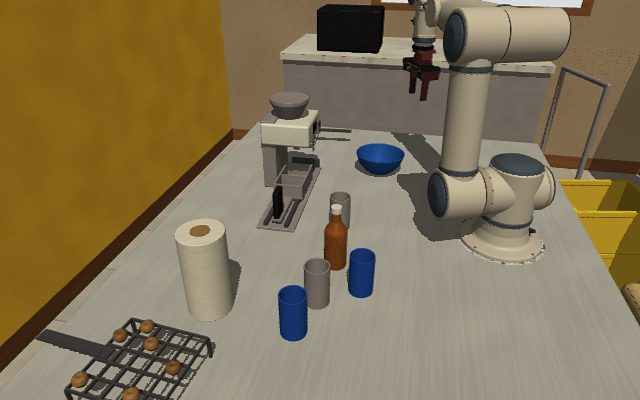

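The top view shows two grey steel tins at about (204,220) and (326,216). The blue look-alikes are at (167,210) and (228,256), the bottle at (257,226), the handle at about (317,147) and the head at (440,120). The grey pair fits "steel"; the crop below should confirm it.

```bash
python3 - <<'E'
from h import *
Z=np.load("top0.npz");im,d=Z["im"],Z["d"];P=cloud(d,Z["K"],Z["T"])
S=np.load("side0.npz");PS=cloud(S["d"],S["K"],S["T"])
print("table z",np.median(P[280:300,120:200,2]),np.median(PS[300:340,480:540,2]))
def fit(Q,r):
    from scipy.optimize import least_squares
    f=least_squares(lambda c:np.hypot(Q[:,0]-c[0],Q[:,1]-c[1])-r,Q[:,:2].mean(0),loss="soft_l1",f_scale=.002);return f.x,np.sqrt(np.mean(f.fun**2))
for n,(u,v) in dict(tinL=(204,220),tinR=(326,216),blue1=(167,210),blue2=(228,256),bottle=(257,226)).items():
    W=P[v-20:v+20,u-24:u+24].reshape(-1,3); 
    r=W[(W[:,2]>.092)&(W[:,2]<.115)]
    c,e=fit(r,.0275);print(n,"top",len(r),c.round(4),e.round(4),r[:,2].max().round(3),"zmax",W[:,2].max().round(3), "mid",((r.max(0)+r.min(0))/2).round(4))
    A=PS.reshape(-1,3);A=A[(np.hypot(A[:,0]-c[0],A[:,1]-c[1])<.05)&(A[:,2]>.02)&(A[:,2]<.085)]
    if len(A)>20: print("   side",len(A),*fit(A,.029))
# station
W=P[70:180,290:500].reshape(-1,3); pix=np.stack(np.mgrid[70:180,290:500][::-1],-1).reshape(-1,2)
def rect(m,n):
    Q=W[m]; 
    (c,s,a)=cv2.minAreaRect((Q[:,:2]*1000).astype(np.float32));print(n,len(Q),"c",np.round(c,1),"size",np.round(s,1),"ang",round(a,2),"z",np.median(Q[:,2]).round(4))
z=W[:,2]
rect((z>.098)&(z<.118)&(pix[:,0]<345)&(pix[:,1]>135),"handle")
rect((z>.012)&(z<.024)&(pix[:,1]>120),"bed")
rect((z>.055)&(z<.072)&(pix[:,1]>120)&(pix[:,0]<410),"traytop")
rect((z>.015)&(pix[:,1]>125)&(pix[:,0]<390),"bed+")
big=lambda I,u,v:cv2.resize(I[v-35:v+35,u-50:u+50],(400,280),interpolation=2)
I=im[...,::-1];J=S["im"][...,::-1]
cv2.imwrite("pics/crop1.png",np.vstack([np.hstack([big(I,204,225),big(I,326,216)]),np.hstack([big(J,317,285),big(J,340,205)])]))
E
```

```text
table z -0.0003291551271985549 0.0006318967771586359
tinL top 112 [0.4385 0.3441] 0.001 0.103 zmax 1.121 mid [0.4385 0.3448 0.0975]
   side 723 [0.43701195 0.34592466] 0.0018060778756019157
tinR top 90 [0.4399 0.0324] 0.001 0.103 zmax 1.121 mid [0.4398 0.0317 0.0982]
   side 239 [0.43859454 0.03341859] 0.0020286609221790556
blue1 top 135 [0.4666 0.4417] 0.0152 0.104 zmax 1.121 mid [0.4602 0.4207 0.098 ]
   side 887 [0.46535062 0.44469695] 0.0017667853033441032
blue2 top 115 [0.3471 0.2868] 0.001 0.104 zmax 1.121 mid [0.3469 0.287  0.0978]
   side 705 [0.34518422 0.2886392 ] 0.001752640213834585
bottle top 164 [0.4214 0.207 ] 0.0032 0.115 zmax 1.121 mid [0.4215 0.2051 0.1035]
   side 484 [0.4201267  0.20507896] 0.0014045922217038442
handle 152 c [613.7  48.5] size [47.5 17.9] ang 88.91 z 0.1082
bed 1197 c [ 627.8 -115.7] size [122.2 412.9] ang 1.56 z 0.0202
traytop 374 c [601.6 -55. ] size [114.4 239.1] ang 13.98 z 0.0626
bed+ 2181 c [546.9 -31.1] size [236.2 220. ] ang 1.52 z 0.0251
```

View pics/crop1.png

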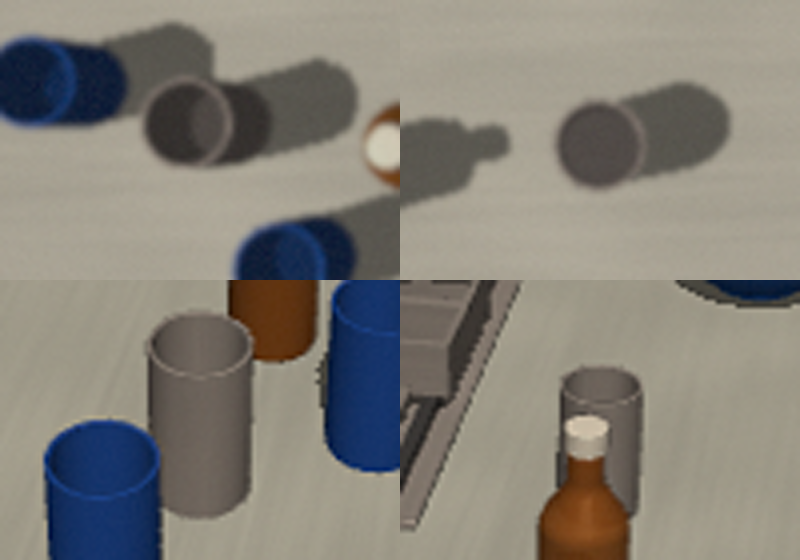

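The crop confirms it: both targets are open grey steel tins and the neighbours are plainly blue. The rim heights (0.10 m) and fit residuals agree with the sizes given. Next I need the station axis and the tool axes.

```bash
cat >> h.py <<'E'
from scipy.spatial.transform import Rotation as Ro
def plan(tgt,yaw=None,n=10):
    "shift in tool axes (mm) to world point tgt, and twist to bring tool x to station-x yaw (mod pi)"
    s=ctrl.sense();q=s["tcp_rot"];R=Ro.from_quat([*q[1:],q[0]]).as_matrix();p=np.array(s["tool_pos"])
    print("t",round(float(s["time_s"]),2),"pos",p.round(4),"x",R[:,0].round(3),"y",R[:,1].round(3),"z",R[:,2].round(3),"F",np.round(s["force"],1),"w",round(float(s["grip_width"]),4),"q",np.round(s["q"],2))
    if tgt is not None: print("shift tool mm",(R.T@(np.array(tgt)-p)*1000).round(1))
    if yaw is not None:
        a=np.arctan2(R[1,0],R[0,0]);dy=(yaw-a+np.pi/2)%np.pi-np.pi/2;print("twist (tool y down => -dyaw)",round(-dy*np.sign(-R[2,1]),3))
E
python3 - <<'E'
from h import *
Z=np.load("top0.npz");P=cloud(Z["d"],Z["K"],Z["T"])
# bed edges: table->bed transitions per column (near-robot edge) and outer end
pts=[]
for u in range(306,395):
    c=P[150:185,u]; i=np.where((c[:,2]>.012)&(c[:,2]<.075))[0]
    if len(i): pts.append(c[i[-1],:2])
pts=np.array(pts);l=cv2.fitLine(pts.astype(np.float32),cv2.DIST_HUBER,0,.001,.001).ravel();print("near edge dir",l[:2],"yaw deg",np.degrees(np.arctan(-l[0]/l[1])),"pt",l[2:])
e=[]
for v in range(136,172):
    r=P[v,290:345];i=np.where((r[:,2]>.012)&(r[:,2]<.03))[0]
    if len(i): e.append(r[i[0],:2])
e=np.array(e);print("outer end",np.median(e,0),"xrange",e[:,0].min(),e[:,0].max())
S=np.load("side0.npz");A=cloud(S["d"],S["K"],S["T"])[150:240,255:330].reshape(-1,3)
H=A[(A[:,2]>.085)&(A[:,2]<.113)&(abs(A[:,1]-.0485)<.04)&(abs(A[:,0]-.614)<.03)];print("handle side",len(H),H.min(0).round(4),H.max(0).round(4))
plan([.614,.0485,.2],.027)
E
```

```text
near edge dir [0.03642178 0.9993365 ] yaw deg -2.0872757 pt [ 0.5771735  -0.03664633]
outer end [0.61062925 0.07326189] xrange 0.5671110550552966 0.652335616258134
handle side 129 [0.6028 0.0285 0.0853] [0.6215 0.078  0.1129]
t 0.1 pos [ 0.2554 -0.5426  0.2067] x [ 0.426 -0.905 -0.002] y [-0.001  0.002 -1.   ] z [0.905 0.426 0.   ] F [-0.6  0.2 -1.3] w 0.088 q [-1.19  0.09  1.23 -0.    1.82 -0.06]
shift tool mm [-382.2    7.4  576.2]
twist (tool y down => -dyaw) -1.158
```

```bash
python3 - <<'E'
from h import *
Z=np.load("top0.npz");P=cloud(Z["d"],Z["K"],Z["T"]);d=Z["d"]
for u in range(300,470,8):
    c=P[120:190,u];i=np.where((c[:,2]>.010)&(c[:,2]<.03))[0]; j=np.where((c[:,2]>.055)&(c[:,2]<.075))[0]
    print(u,"bed near",120+i[-1] if len(i) else None,(c[i[-1]].round(4) if len(i) else ''),"top near",(c[j[-1]].round(4) if len(j) else ''))
cv2.imwrite("pics/st.png",cv2.resize(Z["im"][75:185,290:490,::-1],(800,440),interpolation=2))
E
```

```text
300 bed near None  top near 
308 bed near 171 [0.565  0.0778 0.0104] top near 
316 bed near 165 [0.5798 0.0555 0.018 ] top near [0.6058 0.0537 0.0572]
324 bed near 165 [0.5791 0.034  0.019 ] top near [0.6058 0.0328 0.0691]
332 bed near 167 [0.574  0.0125 0.0122] top near 
340 bed near 168 [ 0.5708 -0.009   0.0111] top near 
348 bed near 164 [ 0.5807 -0.0307  0.014 ] top near 
356 bed near 168 [ 0.5697 -0.0522  0.0106] top near 
364 bed near 169 [ 0.5665 -0.0737  0.0101] top near [ 0.5728 -0.0693  0.0631]
372 bed near 161 [ 0.5859 -0.0946  0.0225] top near [ 0.5728 -0.0903  0.0593]
380 bed near 165 [ 0.5736 -0.1146  0.03  ] top near [ 0.5739 -0.1101  0.0659]
388 bed near 167 [ 0.5702 -0.1385  0.0102] top near [ 0.574  -0.1312  0.0614]
396 bed near 165 [ 0.5751 -0.1602  0.01  ] top near [ 0.5742 -0.1526  0.0562]
404 bed near 164 [ 0.575  -0.1786  0.0269] top near [ 0.5747 -0.1713  0.067 ]
412 bed near 164 [ 0.5754 -0.2012  0.0199] top near [ 0.5749 -0.1927  0.0616]
420 bed near None  top near [ 0.575  -0.2142  0.0573]
428 bed near 160 [ 0.5857 -0.2452  0.015 ] top near 
436 bed near 159 [ 0.5875 -0.2662  0.0168] top near 
444 bed near 159 [ 0.5865 -0.2865  0.0201] top near 
452 bed near 159 [ 0.5865 -0.3089  0.0162] top near 
460 bed near None  top near 
468 bed near None  top near
```

View pics/st.png

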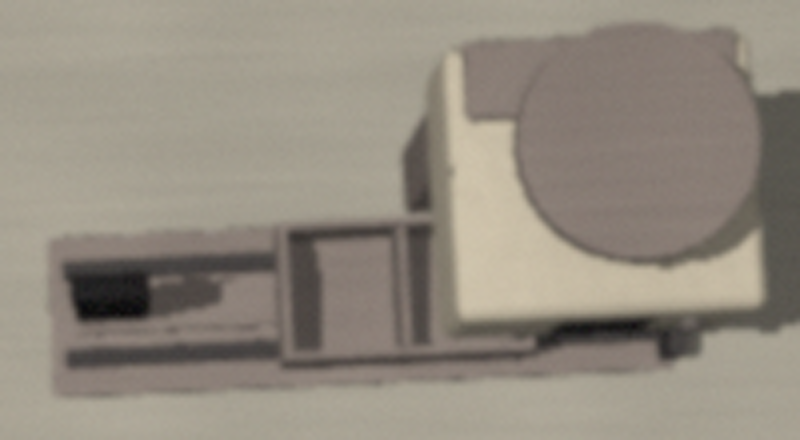

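Emit:
drive_tool(
  increments=[
    {"grip": 0, "translation": [0, -20, 0], "twist": -0.14},
    {"grip": 0, "translation": [0, -20, 0], "twist": -0.14},
    {"grip": 0, "translation": [0, -20, 0], "twist": -0.14},
    {"grip": 0, "translation": [0, -20, 0], "twist": -0.14},
    {"grip": 0, "translation": [0, 0, 0], "twist": -0.14},
    {"grip": 0, "translation": [0, 0, 0], "twist": -0.14},
    {"grip": 0, "translation": [0, 0, 0], "twist": -0.14},
    {"grip": 0, "translation": [0, 0, 0], "twist": -0.14},
    {"grip": 0, "translation": [0, 0, 0], "twist": -0.05},
    {"grip": 0, "translation": [0, 0, 0], "twist": 0},
  ],
)

```text
time_s: 1.1
tool_pos: [0.255, -0.5416, 0.2832]
tcp_rot: [0.711, -0.702, -0.029, 0.033]
force: [0.8, -0.4, -0.4]
grip_width: 0.0881
```

The near bed edge, read in image pixels, gives a yaw of about +1.0° (0.02 rad). The tray's outer edge is at y≈-0.056 and the bed's end at y≈0.073, which puts q at about 0.108 and the handle at about (0.6135, 0.051). Tool x now runs along station x, and z along station +y. I'm approaching around the head.

Emit:
drive_tool(
  increments=[
    {"grip": 0, "translation": [5, 0, 40], "twist": 0.068},
    {"grip": 0, "translation": [10, 0, 45], "twist": 0},
    {"grip": 0, "translation": [10, 0, 45], "twist": 0},
    {"grip": 0, "translation": [10, 0, 45], "twist": 0},
    {"grip": 0, "translation": [10, 0, 45], "twist": 0},
    {"grip": 0, "translation": [10, 0, 45], "twist": 0},
    {"grip": 0, "translation": [15, 0, 45], "twist": 0},
    {"grip": 0, "translation": [15, 0, 45], "twist": 0},
    {"grip": 0, "translation": [25, 0, 45], "twist": 0},
    {"grip": 0, "translation": [30, 0, 45], "twist": 0},
  ],
)

```text
time_s: 2.1
tool_pos: [0.3845, -0.0918, 0.2827]
tcp_rot: [0.715, -0.699, 0.008, -0.002]
force: [0.7, -0.9, 0.7]
grip_width: 0.0879
```

```bash
python3 -c "
from h import *
plan([.6135,.051,.2],.02)"
```

```text
t 2.1 pos [ 0.3845 -0.0918  0.2827] x [ 1.    -0.014 -0.008] y [-0.008  0.024 -1.   ] z [0.014 1.    0.023] F [ 0.7 -0.9  0.7] w 0.0879 q [-0.34 -0.41  1.54  0.02  2.02 -0.32]
shift tool mm [227.7  84.2 144. ]
twist (tool y down => -dyaw) -0.034
```

Emit:
drive_tool(
  increments=[
    {"grip": 0, "translation": [25, 0, 16], "twist": -0.034},
    {"grip": 0, "translation": [30, 0, 19], "twist": 0},
    {"grip": 0, "translation": [30, 0, 19], "twist": 0},
    {"grip": 0, "translation": [30, 0, 19], "twist": 0},
    {"grip": 0, "translation": [30, 0, 19], "twist": 0},
    {"grip": 0, "translation": [30, 10, 19], "twist": 0},
    {"grip": 0, "translation": [25, 20, 15], "twist": 0},
    {"grip": 0, "translation": [20, 20, 12], "twist": 0},
    {"grip": 0, "translation": [7, 20, 5], "twist": 0},
    {"grip": 0, "translation": [0, 12, 0], "twist": 0},
  ],
)

```text
time_s: 3.1
tool_pos: [0.6189, 0.0715, 0.1991]
tcp_rot: [0.715, -0.699, -0.003, 0.007]
force: [-0.1, 0.6, 0.2]
grip_width: 0.088
```

```bash
python3 - <<'E'
from h import *
plan([.6135,.051,.088],.02)
im,d,K,T=grab("wrist");cv2.imwrite("pics/w1.png",im[...,::-1])
P=cloud(d,K,T);hsv=cv2.cvtColor(im,cv2.COLOR_RGB2HSV)
m=(P[...,2]>.1)&(P[...,2]<.118)&(abs(P[...,0]-.6135)<.05)&(abs(P[...,1]-.05)<.06)&(d>0)
Q=P[m];print(len(Q))
if len(Q)>10: print(cv2.minAreaRect((Q[:,:2]*1000).astype(np.float32)),Q[:,2].mean())
E
```

```text
t 3.1 pos [0.6189 0.0715 0.1991] x [ 1.     0.014 -0.005] y [-0.006  0.023 -1.   ] z [-0.013  1.     0.023] F [-0.1  0.6  0.2] w 0.088 q [0.05 0.16 1.18 0.02 1.81 0.04]
shift tool mm [ -5.  110.7 -23. ]
twist (tool y down => -dyaw) -0.006
844
((613.9273681640625, 51.17348098754883), (17.285804748535156, 48.39897918701172), 0.9392264485359192) 0.10749599684681256
```

View pics/w1.png

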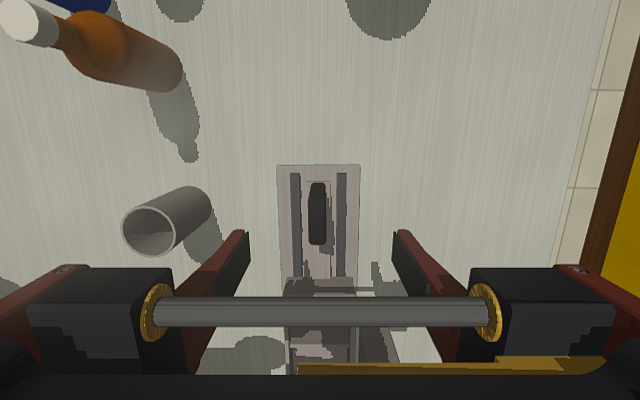

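The wrist view shows the black handle at (317,213) and a tin at (150,230). The handle measures (0.614, 0.051) with a yaw of 0.94° and its top near 0.108, all as expected. Going down and closing.

Emit:
drive_tool(
  force=25,
  increments=[
    {"grip": 0, "translation": [-3, 0, -13], "twist": 0},
    {"grip": 0, "translation": [-3, 0, -9], "twist": 0},
    {"grip": 0, "translation": [0, 25, 0], "twist": 0},
    {"grip": 0, "translation": [0, 25, 0], "twist": 0},
    {"grip": 0, "translation": [0, 25, 0], "twist": 0},
    {"grip": 0, "translation": [0, 20, 0], "twist": 0},
    {"grip": 0, "translation": [0, 12, 0], "twist": 0},
    {"grip": 255, "translation": [0, 0, 0], "twist": 0},
    {"grip": 255, "translation": [0, 0, 0], "twist": 0},
    {"grip": 255, "translation": [0, 0, 0], "twist": 0},
  ],
)

```text
time_s: 4.15
tool_pos: [0.6125, 0.0389, 0.1029]
tcp_rot: [0.714, -0.7, -0.005, -0.005]
force: [-0.8, -0.1, -0.5]
grip_width: 0.067
```

```bash
python3 -c "
from h import *
plan([.614,.051,.09],.0165)"
```

```text
t 4.15 pos [0.6125 0.0389 0.1029] x [1.    0.    0.014] y [ 0.014  0.02  -1.   ] z [-0.001  1.     0.02 ] F [-0.8 -0.1 -0.5] w 0.067 q [-0.    0.12  1.39  0.02  1.62 -0.  ]
shift tool mm [ 1.4 13.2 11.8]
twist (tool y down => -dyaw) -0.016
```

Emit:
drive_tool(
  increments=[
    {"grip": 255, "translation": [1, 12, 12], "twist": -0.016},
    {"grip": 255, "translation": [0, 2, 0], "twist": 0},
    {"grip": 255, "translation": [0, 0, 0], "twist": 0},
    {"grip": 255, "translation": [0, 0, 0], "twist": 0},
    {"grip": 255, "translation": [0, 0, 0], "twist": 0},
    {"grip": 255, "translation": [0, 0, 0], "twist": 0},
    {"grip": 255, "translation": [0, 0, 0], "twist": 0},
    {"grip": 255, "translation": [0, 0, 0], "twist": 0},
    {"grip": 255, "translation": [0, 0, 0], "twist": 0},
    {"grip": 255, "translation": [0, 0, 10], "twist": 0},
  ],
)

```text
time_s: 5.15
tool_pos: [0.6149, 0.0613, 0.0911]
tcp_rot: [0.714, -0.701, -0.012, -0.0]
force: [1.1, -3.8, -1.9]
grip_width: 0.0172
```

```bash
python3 -c "
from h import *
plan([.612,.163,.09],.0165)"
```

```text
t 5.15 pos [0.6149 0.0613 0.0911] x [1.    0.017 0.018] y [ 0.018  0.019 -1.   ] z [-0.017  1.     0.018] F [ 1.1 -3.8 -1.9] w 0.0172 q [0.03 0.13 1.4  0.02 1.6  0.02]
shift tool mm [ -1.2   2.9 101.7]
twist (tool y down => -dyaw) 0.0
```

Emit:
drive_tool(
  increments=[
    {"grip": 255, "translation": [0, 0, 15], "twist": 0},
    {"grip": 255, "translation": [0, 0, 16], "twist": 0},
    {"grip": 255, "translation": [0, 0, 16], "twist": 0},
    {"grip": 255, "translation": [0, 0, 16], "twist": 0},
    {"grip": 255, "translation": [0, 0, 14], "twist": 0},
    {"grip": 255, "translation": [0, 0, 10], "twist": 0},
    {"grip": 255, "translation": [0, 0, 6], "twist": 0},
    {"grip": 255, "translation": [0, 0, 5], "twist": 0},
    {"grip": 255, "translation": [0, 0, 5], "twist": 0},
    {"grip": 255, "translation": [0, 0, 5], "twist": 0},
  ],
)

```text
time_s: 6.15
tool_pos: [0.6124, 0.1782, 0.0911]
tcp_rot: [0.712, -0.702, -0.012, 0.0]
force: [1.6, -3.2, -2.7]
grip_width: 0.0174
```

```bash
python3 -c "
from h import *
plan([.612,.163,.09],.0165)"
```

```text
t 6.15 pos [0.6124 0.1782 0.0911] x [1.    0.017 0.016] y [ 0.016  0.015 -1.   ] z [-0.017  1.     0.015] F [ 1.6 -3.2 -2.7] w 0.0174 q [0.22 0.18 1.34 0.01 1.6  0.21]
shift tool mm [ -0.6   0.9 -15.2]
twist (tool y down => -dyaw) 0.001
```

Emit:
drive_tool(
  increments=[
    {"grip": 255, "translation": [0, 0, 5], "twist": 0},
    {"grip": 255, "translation": [0, 0, 5], "twist": 0},
    {"grip": 255, "translation": [0, 0, 5], "twist": 0},
    {"grip": 255, "translation": [0, 0, 5], "twist": 0},
    {"grip": 255, "translation": [0, 0, 5], "twist": 0},
    {"grip": 255, "translation": [0, 0, 5], "twist": 0},
    {"grip": 255, "translation": [0, 0, 5], "twist": 0},
    {"grip": 255, "translation": [0, 0, 5], "twist": 0},
    {"grip": 255, "translation": [0, 0, 5], "twist": 0},
    {"grip": 255, "translation": [0, 0, 5], "twist": 0},
  ],
)

```text
time_s: 7.15
tool_pos: [0.612, 0.1875, 0.0911]
tcp_rot: [-0.687, 0.727, -0.004, 0.007]
force: [-1.6, -18.4, 0.6]
grip_width: 0.0177
```

```bash
python3 -c "
from h import *
plan([.612,.163,.09],.0165)
im,d,K,T=grab('top');cv2.imwrite('pics/t2.png',im[60:260,140:500,::-1].repeat(2,0).repeat(2,1))
np.savez('top2.npz',im=im,d=d,K=K,T=T)"
```

```text
t 7.15 pos [0.612  0.1875 0.0911] x [ 1.    -0.015  0.005] y [ 0.004 -0.056 -0.998] z [ 0.016  0.998 -0.056] F [ -1.6 -18.4   0.6] w 0.0177 q [ 0.28  0.22  1.3  -0.06  1.64  0.29]
shift tool mm [  0.4   2.4 -24.4]
twist (tool y down => -dyaw) -0.032
```

View pics/t2.png

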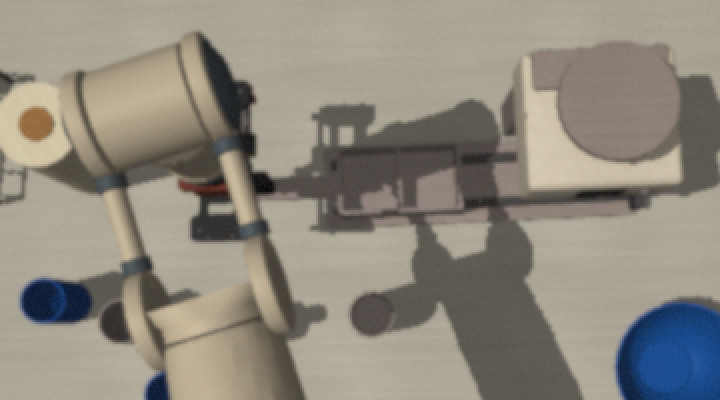

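The carriage is on its end stop: motion ended at 18 N and the tray is clear of the head. The pull left the tool tilted about 0.056 rad, which I'll allow for. Releasing and rising towards the right tin.

Emit:
drive_tool(
  increments=[
    {"grip": 0, "translation": [0, 0, 0], "twist": 0},
    {"grip": 0, "translation": [0, 0, 0], "twist": 0},
    {"grip": 0, "translation": [0, -5, 0], "twist": 0},
    {"grip": 0, "translation": [0, -25, 0], "twist": 0},
    {"grip": 0, "translation": [0, -35, 0], "twist": -0.03},
    {"grip": 0, "translation": [-20, -30, -10], "twist": 0},
    {"grip": 0, "translation": [-40, -10, -35], "twist": 0},
    {"grip": 0, "translation": [-40, 0, -35], "twist": 0},
    {"grip": 0, "translation": [-40, 0, -35], "twist": 0},
    {"grip": 0, "translation": [-15, 0, -20], "twist": 0},
  ],
)

```text
time_s: 8.2
tool_pos: [0.4604, 0.0663, 0.2092]
tcp_rot: [-0.691, 0.723, 0.013, -0.007]
force: [0.2, 0.4, -0.4]
grip_width: 0.0878
```

```bash
cat >> h.py <<'E'
from scipy.optimize import least_squares
def rim(P,c,zlo=.092,zhi=.108,r=.0275):
    Q=P[(P[...,2]>zlo)&(P[...,2]<zhi)&(np.hypot(P[...,0]-c[0],P[...,1]-c[1])<.045)]
    f=least_squares(lambda x:np.hypot(Q[:,0]-x[0],Q[:,1]-x[1])-r,c,loss="soft_l1",f_scale=.002)
    print("rim",len(Q),f.x.round(4),"rms",np.sqrt(np.mean(f.fun**2)).round(4),"z",np.median(Q[:,2]).round(4));return f.x
E
python3 - <<'E'
from h import *
im,d,K,T=grab('wrist');P=cloud(d,K,T);np.savez('w3.npz',im=im,d=d,K=K,T=T);c=rim(P,[.439,.033])
plan([*c,.085],.0165)
im,d,K,T=grab('top');P=cloud(d,K,T);np.savez('top3.npz',im=im,d=d,K=K,T=T)
rim(P,[.439,.033])
v,u=np.mgrid[0:400,0:640]
m=(P[...,2]>.056)&(P[...,2]<.074)&(u>295)&(u<385)&(v>120)&(v<185)
Q=P[m];print("tray",len(Q),cv2.minAreaRect((Q[:,:2]*1000).astype(np.float32)),Q[:,2].mean())
m=(P[...,2]>.1)&(P[...,2]<.118)&(u>220)&(u<300)&(v>125)&(v<180);Q=P[m];print("handle",len(Q),cv2.minAreaRect((Q[:,:2]*1000).astype(np.float32)) if len(Q)>9 else '')
E
```

```text
rim 604 [0.4394 0.0343] rms 0.001 z 0.0978
t 8.25 pos [0.4599 0.0645 0.2101] x [1.    0.026 0.008] y [ 0.01  -0.046 -0.999] z [-0.025  0.999 -0.046] F [ 2.3 -1.1  1.4] w 0.0879 q [ 0.1  -0.28  1.57 -0.05  1.84  0.06]
shift tool mm [-22.4 126.2 -23.9]
twist (tool y down => -dyaw) 0.009
rim 1 [0.4391 0.0332] rms 0.0 z 0.0997
tray 423 ((616.2807006835938, -7.821250915527344), (91.01480865478516, 159.83140563964844), 0.9771515130996704) 0.06283058736621383
handle 150 ((612.4602661132812, 181.9774932861328), (18.338321685791016, 50.360408782958984), 0.37639978528022766)
```

The tray's top rim fits 91 x 160 mm at (0.6163, -0.0078) and the handle is 190 mm away, which matches the description. That gives cell_outer ≈ (0.6156, 0.031) and cell_inner ≈ (0.617, -0.0466). Next, down on the right tin.

Emit:
drive_tool(
  force=20,
  increments=[
    {"grip": 0, "translation": [-15, 10, -18], "twist": 0.009},
    {"grip": 0, "translation": [-9, 20, -5], "twist": 0},
    {"grip": 0, "translation": [0, 20, 0], "twist": 0},
    {"grip": 0, "translation": [0, 20, 0], "twist": 0},
    {"grip": 0, "translation": [0, 15, 0], "twist": 0},
    {"grip": 0, "translation": [0, 0, 0], "twist": 0},
    {"grip": 0, "translation": [0, 0, 0], "twist": 0},
    {"grip": 0, "translation": [0, 0, 0], "twist": 0},
    {"grip": 0, "translation": [0, 0, 0], "twist": 0},
    {"grip": 0, "translation": [0, 0, 0], "twist": 0},
  ],
)

```text
time_s: 9.3
tool_pos: [0.4439, 0.045, 0.1299]
tcp_rot: [-0.694, 0.72, 0.016, 0.001]
force: [0.8, 0.2, 0.3]
grip_width: 0.0875
```

```bash
python3 -c "
from h import *
plan([.4392,.0338,.085],.0165)"
```

```text
t 9.3 pos [0.4439 0.045  0.1299] x [1.    0.022 0.023] y [ 0.024 -0.037 -0.999] z [-0.021  0.999 -0.037] F [0.8 0.2 0.3] w 0.0875 q [ 0.06 -0.35  1.78 -0.04  1.7   0.03]
shift tool mm [-5.9 45.2 -9.4]
twist (tool y down => -dyaw) 0.005
```

Emit:
drive_tool(
  increments=[
    {"grip": 0, "translation": [-6, 0, -9], "twist": 0},
    {"grip": 0, "translation": [-1, 15, -2], "twist": 0},
    {"grip": 0, "translation": [0, 16, 0], "twist": 0},
    {"grip": 0, "translation": [0, 16, 0], "twist": 0},
    {"grip": 255, "translation": [0, 0, 0], "twist": 0},
    {"grip": 255, "translation": [0, 0, 0], "twist": 0},
    {"grip": 255, "translation": [0, 0, 0], "twist": 0},
    {"grip": 255, "translation": [0, 0, 0], "twist": 0},
    {"grip": 255, "translation": [0, 0, 0], "twist": 0},
    {"grip": 255, "translation": [0, 0, 0], "twist": 0},
  ],
)

```text
time_s: 10.3
tool_pos: [0.4376, 0.0303, 0.0796]
tcp_rot: [-0.694, 0.72, 0.016, 0.001]
force: [0.2, -0.7, -0.7]
grip_width: 0.0577
```

```bash
python3 -c "
from h import *
plan([.4392,.0338,.2],.0165)"
```

```text
t 10.3 pos [0.4376 0.0303 0.0796] x [1.    0.021 0.024] y [ 0.025 -0.037 -0.999] z [-0.02   0.999 -0.037] F [ 0.2 -0.7 -0.7] w 0.0577 q [ 0.02 -0.37  1.88 -0.04  1.61  0.  ]
shift tool mm [   4.6 -120.4   -1.1]
twist (tool y down => -dyaw) 0.004
```

Gripped: the width of 57.7 mm matches the tin. Lifting and carrying to the inner cell.

Emit:
drive_tool(
  increments=[
    {"grip": 255, "translation": [0, -15, 0], "twist": 0},
    {"grip": 255, "translation": [0, -25, 0], "twist": 0},
    {"grip": 255, "translation": [0, -30, 0], "twist": 0},
    {"grip": 255, "translation": [0, -25, 0], "twist": 0},
    {"grip": 255, "translation": [15, -5, -5], "twist": 0},
    {"grip": 255, "translation": [30, 0, -12], "twist": 0},
    {"grip": 255, "translation": [35, 0, -18], "twist": 0},
    {"grip": 255, "translation": [35, 0, -18], "twist": 0},
    {"grip": 255, "translation": [30, 0, -12], "twist": 0},
    {"grip": 255, "translation": [15, 0, -5], "twist": 0},
  ],
)

```text
time_s: 11.3
tool_pos: [0.6022, -0.0331, 0.2056]
tcp_rot: [-0.694, 0.72, 0.022, 0.005]
force: [-0.5, -0.4, -0.6]
grip_width: 0.0579
```

```bash
python3 -c "
from h import *
plan([.615,-.050,.17],.0165)"
```

```text
t 11.3 pos [ 0.6022 -0.0331  0.2056] x [0.999 0.024 0.038] y [ 0.039 -0.036 -0.999] z [-0.023  0.999 -0.037] F [-0.5 -0.4 -0.6] w 0.0579 q [-0.09  0.06  1.27 -0.03  1.77 -0.12]
shift tool mm [ 11.   36.7 -15.9]
twist (tool y down => -dyaw) 0.007
```

Emit:
drive_tool(
  increments=[
    {"grip": 255, "translation": [8, 0, -11], "twist": 0},
    {"grip": 255, "translation": [3, 10, -5], "twist": 0},
    {"grip": 255, "translation": [0, 15, 0], "twist": 0},
    {"grip": 255, "translation": [0, 10, 0], "twist": 0},
    {"grip": 255, "translation": [0, 0, 0], "twist": 0},
    {"grip": 255, "translation": [0, 0, 0], "twist": 0},
    {"grip": 255, "translation": [0, 0, 0], "twist": 0},
    {"grip": 255, "translation": [0, 0, 0], "twist": 0},
    {"grip": 255, "translation": [0, 0, 0], "twist": 0},
    {"grip": 255, "translation": [0, 0, 0], "twist": 0},
  ],
)

```text
time_s: 12.3
tool_pos: [0.6157, -0.0493, 0.1719]
tcp_rot: [-0.694, 0.72, 0.022, 0.005]
force: [0.4, -1.1, -1.7]
grip_width: 0.0579
```

```bash
python3 - <<'E'
from h import *
plan([.617,-.0466,.105],.0165)
im,d,K,T=grab('side');np.savez('s4.npz',im=im,d=d,K=K,T=T);P=cloud(d,K,T)
c0=[.617,-.048]
for lo,hi in((.085,.105),(.105,.125),(.125,.145)):
  for r in (.029,):
    Q=P[(P[...,2]>lo)&(P[...,2]<hi)&(np.hypot(P[...,0]-c0[0],P[...,1]-c0[1])<.05)]
    if len(Q)>20:
        f=least_squares(lambda x:np.hypot(Q[:,0]-x[0],Q[:,1]-x[1])-r,c0,loss="soft_l1",f_scale=.002);print(lo,hi,len(Q),f.x.round(4),np.sqrt(np.mean(f.fun**2)).round(4))
cv2.imwrite("pics/s4.png",cv2.resize(im[90:250,230:400,::-1],(595,560),interpolation=2))
E
```

```text
t 12.3 pos [ 0.6157 -0.0493  0.1719] x [0.999 0.025 0.039] y [ 0.04  -0.036 -0.999] z [-0.023  0.999 -0.037] F [ 0.4 -1.1 -1.7] w 0.0579 q [-0.12  0.09  1.29 -0.03  1.71 -0.15]
shift tool mm [-1.3 66.7  5.1]
twist (tool y down => -dyaw) 0.008
0.085 0.105 55 [ 0.618  -0.0468] 0.0018
0.105 0.125 116 [ 0.6167 -0.0471] 0.0017
0.125 0.145 119 [ 0.6157 -0.0469] 0.0017
```

View pics/s4.png

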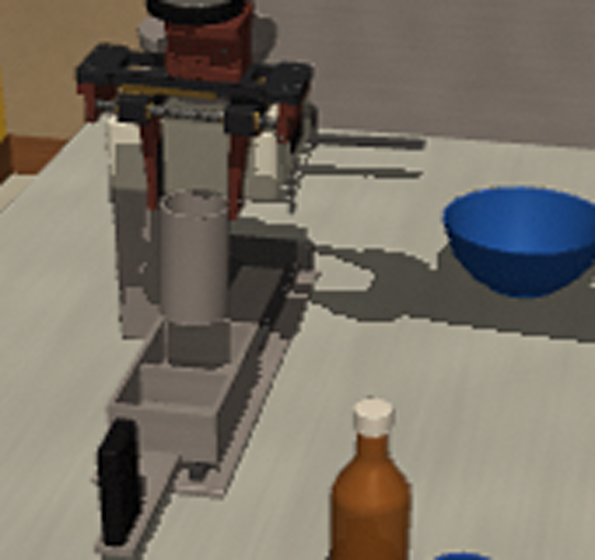

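The side view shows the tin held over the inner cell at crop (195,260), centred, with little tilt. Lowering straight down.

Emit:
drive_tool(
  increments=[
    {"grip": 255, "translation": [-1, 10, 0.5], "twist": 0},
    {"grip": 255, "translation": [-1, 14, 0.5], "twist": 0},
    {"grip": 255, "translation": [-1, 14, 0.5], "twist": 0},
    {"grip": 255, "translation": [-1, 12, 0.5], "twist": 0},
    {"grip": 255, "translation": [0, 8, 0.5], "twist": 0},
    {"grip": 255, "translation": [0, 4, 0], "twist": 0},
    {"grip": 255, "translation": [0, 2, 0], "twist": 0},
    {"grip": 255, "translation": [0, 0, 0], "twist": 0},
    {"grip": 255, "translation": [0, 0, 0], "twist": 0},
    {"grip": 255, "translation": [0, 0, 0], "twist": 0},
  ],
)

```text
time_s: 13.35
tool_pos: [0.615, -0.0495, 0.1044]
tcp_rot: [-0.694, 0.72, 0.024, 0.007]
force: [-0.1, -0.5, -1.1]
grip_width: 0.0579
```

```bash
cat >> h.py <<'E'
def sidecyl(c0,bands,n='side'):
    im,d,K,T=grab(n);P=cloud(d,K,T)
    for lo,hi in bands:
        Q=P[(P[...,2]>lo)&(P[...,2]<hi)&(np.hypot(P[...,0]-c0[0],P[...,1]-c0[1])<.036)]
        if len(Q)>20:
            f=least_squares(lambda x:np.hypot(Q[:,0]-x[0],Q[:,1]-x[1])-.029,c0,loss="soft_l1",f_scale=.002);print(lo,hi,len(Q),f.x.round(4),np.sqrt(np.mean(f.fun**2)).round(4))
    Q=P[(np.hypot(P[...,0]-c0[0],P[...,1]-c0[1])<.034)];print("zmax",np.sort(Q[:,2])[-8:].round(3))
    return im
E
python3 - <<'E'
from h import *
plan([.617,-.0466,.105],.0165)
sidecyl([.617,-.047],[(.07,.09),(.08,.1)])
E
```

```text
t 13.35 pos [ 0.615  -0.0495  0.1044] x [0.999 0.025 0.043] y [ 0.044 -0.036 -0.998] z [-0.023  0.999 -0.037] F [-0.1 -0.5 -1.1] w 0.0579 q [-0.12  0.1   1.41 -0.03  1.59 -0.14]
shift tool mm [ 2.1 -0.6  2.9]
twist (tool y down => -dyaw) 0.008
0.07 0.09 112 [ 0.6144 -0.0471] 0.0018
0.08 0.1 116 [ 0.6139 -0.0474] 0.0019
zmax [0.512 0.512 0.512 0.512 0.512 0.513 0.513 0.513]
```

Emit:
drive_tool(
  increments=[
    {"grip": 255, "translation": [0, 2, 0], "twist": 0},
    {"grip": 255, "translation": [0, 1.5, 0], "twist": 0},
    {"grip": 0, "translation": [0, 0, 0], "twist": 0},
    {"grip": 0, "translation": [0, 0, 0], "twist": 0},
    {"grip": 0, "translation": [0, 0, 0], "twist": 0},
    {"grip": 0, "translation": [0, 0, 0], "twist": 0},
    {"grip": 0, "translation": [0, 0, 0], "twist": 0},
    {"grip": 0, "translation": [0, -15, 0], "twist": 0},
    {"grip": 0, "translation": [0, -25, 0], "twist": 0},
    {"grip": 0, "translation": [0, -35, 0], "twist": 0},
  ],
)

```text
time_s: 14.4
tool_pos: [0.6094, -0.0468, 0.1744]
tcp_rot: [-0.694, 0.72, 0.02, 0.004]
force: [-0.2, -0.0, 0.0]
grip_width: 0.088
```

```bash
python3 - <<'E'
from h import *
sidecyl([.617,-.047],[(.07,.09),(.09,.11)])
plan([.438,.345,.23],.0165)
E
```

```text
0.07 0.09 121 [ 0.6168 -0.0473] 0.0018
0.09 0.11 144 [ 0.6166 -0.047 ] 0.0024
zmax [0.582 0.582 0.582 0.582 0.582 0.582 0.583 0.583]
t 14.45 pos [ 0.6117 -0.0469  0.1834] x [0.999 0.025 0.045] y [ 0.046 -0.037 -0.998] z [-0.023  0.999 -0.038] F [-1.5  0.   5.2] w 0.088 q [-0.11  0.08  1.29 -0.03  1.72 -0.14]
shift tool mm [-161.7  -69.1  393.7]
twist (tool y down => -dyaw) 0.008
```

The tin stands upright at (0.617, -0.047), on target. On to the left tin, passing above the bottle.

Emit:
drive_tool(
  increments=[
    {"grip": 0, "translation": [0, -40, 10], "twist": 0.008},
    {"grip": 0, "translation": [-5, -30, 35], "twist": 0},
    {"grip": 0, "translation": [-10, -10, 45], "twist": 0},
    {"grip": 0, "translation": [-15, 0, 45], "twist": 0},
    {"grip": 0, "translation": [-20, 0, 45], "twist": 0},
    {"grip": 0, "translation": [-20, 0, 45], "twist": 0},
    {"grip": 0, "translation": [-20, 0, 45], "twist": 0},
    {"grip": 0, "translation": [-20, 0, 45], "twist": 0},
    {"grip": 0, "translation": [-20, 0, 40], "twist": 0},
    {"grip": 0, "translation": [-15, 0, 20], "twist": 0},
  ],
)

```text
time_s: 15.45
tool_pos: [0.457, 0.3372, 0.2586]
tcp_rot: [-0.695, 0.718, 0.026, 0.021]
force: [0.3, 0.1, -0.2]
grip_width: 0.0874
```

```bash
python3 - <<'E'
from h import *
im,d,K,T=grab('wrist');P=cloud(d,K,T);c=rim(P,[.438,.345])
plan([*c,.16],.0165)
E
```

```text
rim 438 [0.4377 0.3465] rms 0.001 z 0.0979
t 15.5 pos [0.4551 0.3393 0.2587] x [0.998 0.01  0.065] y [ 0.065 -0.03  -0.997] z [-0.008  1.    -0.03 ] F [-0.4  1.6  0.2] w 0.0876 q [ 0.62 -0.01  1.25 -0.07  1.87  0.59]
shift tool mm [-23.8  97.1  10.3]
twist (tool y down => -dyaw) -0.007
```

Emit:
drive_tool(
  increments=[
    {"grip": 0, "translation": [-18, 5, 8], "twist": -0.007},
    {"grip": 0, "translation": [-7, 20, 2], "twist": 0},
    {"grip": 0, "translation": [0, 25, 0], "twist": 0},
    {"grip": 0, "translation": [0, 25, 0], "twist": 0},
    {"grip": 0, "translation": [0, 20, 0], "twist": 0},
    {"grip": 0, "translation": [0, 15, 0], "twist": 0},
    {"grip": 0, "translation": [0, 5, 0], "twist": 0},
    {"grip": 0, "translation": [0, 0, 0], "twist": 0},
    {"grip": 0, "translation": [0, 0, 0], "twist": 0},
    {"grip": 0, "translation": [0, 0, 0], "twist": 0},
  ],
)

```text
time_s: 16.5
tool_pos: [0.4382, 0.3498, 0.1496]
tcp_rot: [-0.699, 0.714, 0.035, 0.02]
force: [0.6, 0.3, 0.9]
grip_width: 0.0879
```

```bash
python3 - <<'E'
from h import *
plan([.437,.346,.084],.0165)
E
```

```text
t 16.5 pos [0.4382 0.3498 0.1496] x [0.997 0.021 0.078] y [ 0.078 -0.019 -0.997] z [-0.02   1.    -0.021] F [0.6 0.3 0.9] w 0.0879 q [ 0.65 -0.07  1.49 -0.06  1.66  0.63]
shift tool mm [-6.4 65.3 -2.4]
twist (tool y down => -dyaw) 0.005
```

Emit:
drive_tool(
  increments=[
    {"grip": 0, "translation": [-3, 5, -2], "twist": 0},
    {"grip": 0, "translation": [-2, 15, 0], "twist": 0},
    {"grip": 0, "translation": [-1, 15, 0], "twist": 0},
    {"grip": 0, "translation": [-1, 15, 0], "twist": 0},
    {"grip": 0, "translation": [0, 12, 0], "twist": 0},
    {"grip": 255, "translation": [0, 0, 0], "twist": 0},
    {"grip": 255, "translation": [0, 0, 0], "twist": 0},
    {"grip": 255, "translation": [0, 0, 0], "twist": 0},
    {"grip": 255, "translation": [0, 0, 0], "twist": 0},
    {"grip": 255, "translation": [0, 0, 0], "twist": 0},
  ],
)

```text
time_s: 17.5
tool_pos: [0.4364, 0.3464, 0.0827]
tcp_rot: [-0.7, 0.713, 0.035, 0.021]
force: [-0.3, 0.4, -2.0]
grip_width: 0.0569
```

```bash
python3 - <<'E'
from h import *
plan([.437,.346,.19],.0165)
sidecyl([.437,.346],[(.02,.04),(.04,.06),(.06,.08)])
E
```

```text
t 17.5 pos [0.4364 0.3464 0.0827] x [0.997 0.021 0.079] y [ 0.08  -0.018 -0.997] z [-0.02  1.   -0.02] F [-0.3  0.4 -2. ] w 0.0569 q [ 0.65 -0.06  1.61 -0.06  1.54  0.63]
shift tool mm [   9.1 -106.8   -2.6]
twist (tool y down => -dyaw) 0.005
0.02 0.04 163 [0.4366 0.3457] 0.0011
0.04 0.06 178 [0.4356 0.3454] 0.001
0.06 0.08 284 [0.435  0.3469] 0.002
zmax [0.495 0.495 0.496 0.496 0.496 0.496 0.496 0.496]
```

Gripped (56.9 mm). Lifting high, then moving forward first so as to stay clear of the bottle, the handle and the roll.

Emit:
drive_tool(
  increments=[
    {"grip": 255, "translation": [1, -15, 0], "twist": 0},
    {"grip": 255, "translation": [2, -30, 0], "twist": 0},
    {"grip": 255, "translation": [2, -35, 0], "twist": 0},
    {"grip": 255, "translation": [2, -35, 0], "twist": 0},
    {"grip": 255, "translation": [5, -30, 0], "twist": 0},
    {"grip": 255, "translation": [30, -5, -10], "twist": 0},
    {"grip": 255, "translation": [35, 0, -25], "twist": 0},
    {"grip": 255, "translation": [30, 0, -40], "twist": 0},
    {"grip": 255, "translation": [20, 0, -45], "twist": 0},
    {"grip": 255, "translation": [15, 0, -45], "twist": 0},
  ],
)

```text
time_s: 18.55
tool_pos: [0.5709, 0.1891, 0.2648]
tcp_rot: [-0.702, 0.711, 0.043, 0.019]
force: [0.1, 0.0, -1.4]
grip_width: 0.0568
```

```bash
python3 - <<'E'
from h import *
plan([.612,.031,.19],.0165)
E
```

```text
t 18.55 pos [0.5709 0.1891 0.2648] x [0.996 0.034 0.086] y [ 0.087 -0.011 -0.996] z [-0.033  0.999 -0.014] F [ 0.1  0.  -1.4] w 0.0568 q [ 0.28  0.04  1.19 -0.04  1.84  0.24]
shift tool mm [  29.    79.8 -158.3]
twist (tool y down => -dyaw) 0.018
```

Emit:
drive_tool(
  increments=[
    {"grip": 255, "translation": [5, 0, -30], "twist": 0.018},
    {"grip": 255, "translation": [8, 0, -35], "twist": 0},
    {"grip": 255, "translation": [8, 0, -35], "twist": 0},
    {"grip": 255, "translation": [7, 0, -25], "twist": 0},
    {"grip": 255, "translation": [0, 5, -10], "twist": 0},
    {"grip": 255, "translation": [0, 15, -5], "twist": 0},
    {"grip": 255, "translation": [0, 20, 0], "twist": 0},
    {"grip": 255, "translation": [-1, 20, 0], "twist": 0},
    {"grip": 255, "translation": [-2, 10, 0], "twist": 0},
    {"grip": 255, "translation": [0, 0, 0], "twist": 0},
  ],
)

```text
time_s: 19.55
tool_pos: [0.6054, 0.0403, 0.2022]
tcp_rot: [-0.702, 0.71, 0.036, 0.029]
force: [0.3, 0.4, -0.4]
grip_width: 0.057
```

```bash
python3 - <<'E'
from h import *
plan([.612,.031,.19],.0165)
sidecyl([.614,.033],[(.115,.13),(.13,.145),(.145,.16)])
E
```

```text
t 19.55 pos [0.6054 0.0403 0.2022] x [0.996 0.011 0.092] y [ 0.092 -0.01  -0.996] z [-0.01   1.    -0.011] F [ 0.3  0.4 -0.4] w 0.057 q [ 0.02  0.02  1.32 -0.01  1.71  0.  ]
shift tool mm [ 5.3 12.9 -9.2]
twist (tool y down => -dyaw) -0.005
0.13 0.145 36 [0.608 0.038] 0.0012
0.145 0.16 35 [0.6073 0.0381] 0.0015
zmax [0.507 0.51  0.511 0.514 0.515 0.52  0.521 0.523]
```

Emit:
drive_tool(
  increments=[
    {"grip": 255, "translation": [5, 0, -6], "twist": 0},
    {"grip": 255, "translation": [1, 5, -2], "twist": 0},
    {"grip": 255, "translation": [-1, 12, 0], "twist": 0},
    {"grip": 255, "translation": [-1, 14, 0], "twist": 0},
    {"grip": 255, "translation": [-1, 10, 0], "twist": 0},
    {"grip": 255, "translation": [-1, 5, 0], "twist": 0},
    {"grip": 255, "translation": [0, 0, 0], "twist": 0},
    {"grip": 255, "translation": [0, 0, 0], "twist": 0},
    {"grip": 255, "translation": [0, 0, 0], "twist": 0},
    {"grip": 255, "translation": [0, 0, 0], "twist": 0},
  ],
)

```text
time_s: 20.6
tool_pos: [0.6135, 0.0322, 0.1564]
tcp_rot: [-0.703, 0.71, 0.039, 0.03]
force: [0.1, 0.3, -0.4]
grip_width: 0.0571
```

```bash
python3 - <<'E'
from h import *
plan([.612,.031,.108],.0165)
im=sidecyl([.614,.033],[(.08,.1),(.1,.12),(.115,.135)])
cv2.imwrite("pics/s5.png",cv2.resize(im[100:250,230:390,::-1],(590,553),interpolation=2))
E
```

```text
t 20.6 pos [0.6135 0.0322 0.1564] x [0.995 0.012 0.097] y [ 0.097 -0.01  -0.995] z [-0.011  1.    -0.011] F [ 0.1  0.3 -0.4] w 0.0571 q [ 0.    0.03  1.39 -0.01  1.63 -0.01]
shift tool mm [-6.2 48.1 -0.6]
twist (tool y down => -dyaw) -0.004
0.08 0.1 123 [0.6147 0.0316] 0.0017
0.1 0.12 134 [0.6138 0.0316] 0.0017
0.115 0.135 137 [0.613  0.0311] 0.0018
zmax [0.472 0.474 0.475 0.561 0.561 0.561 0.562 0.562]
```

View pics/s5.png

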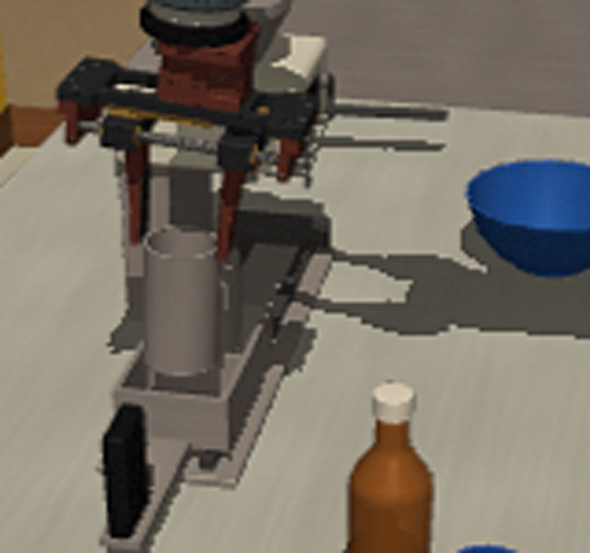

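The tin is centred over the outer cell at crop (182,300), its bottom near (0.6155, 0.032) against a target of (0.6156, 0.031). The inner tin stands undisturbed behind it. Lowering.

Emit:
drive_tool(
  increments=[
    {"grip": 255, "translation": [-1, 10, 0], "twist": 0},
    {"grip": 255, "translation": [-1, 13, 0], "twist": 0},
    {"grip": 255, "translation": [-1, 12, 0], "twist": 0},
    {"grip": 255, "translation": [-1, 8, 0], "twist": 0},
    {"grip": 255, "translation": [-0.5, 4, 0], "twist": 0},
    {"grip": 255, "translation": [0, 2, 0], "twist": 0},
    {"grip": 255, "translation": [0, 0, 0], "twist": 0},
    {"grip": 255, "translation": [0, 0, 0], "twist": 0},
    {"grip": 255, "translation": [0, 0, 0], "twist": 0},
    {"grip": 255, "translation": [0, 0, 0], "twist": 0},
  ],
)

```text
time_s: 21.65
tool_pos: [0.6157, 0.0316, 0.1074]
tcp_rot: [-0.702, 0.71, 0.041, 0.033]
force: [-0.3, 0.1, 0.4]
grip_width: 0.0571
```

```bash
python3 - <<'E'
from h import *
plan([.612,.031,.108],.0165)
im=sidecyl([.614,.033],[(.07,.09)])
E
```

```text
t 21.65 pos [0.6157 0.0316 0.1074] x [0.994 0.012 0.105] y [ 0.105 -0.01  -0.994] z [-0.011  1.    -0.011] F [-0.3  0.1  0.4] w 0.0571 q [ 0.    0.04  1.47 -0.01  1.53 -0.01]
shift tool mm [-3.6 -1.  -0.5]
twist (tool y down => -dyaw) -0.004
0.07 0.09 121 [0.6152 0.0308] 0.0019
zmax [0.51  0.511 0.511 0.512 0.512 0.512 0.512 0.513]
```

Emit:
drive_tool(
  increments=[
    {"grip": 255, "translation": [0, 1, 0], "twist": 0},
    {"grip": 0, "translation": [0, 0, 0], "twist": 0},
    {"grip": 0, "translation": [0, 0, 0], "twist": 0},
    {"grip": 0, "translation": [0, 0, 0], "twist": 0},
    {"grip": 0, "translation": [0, 0, 0], "twist": 0},
    {"grip": 0, "translation": [0, 0, 0], "twist": 0},
    {"grip": 0, "translation": [0, 0, 0], "twist": 0},
    {"grip": 0, "translation": [2, -15, 0], "twist": 0},
    {"grip": 0, "translation": [3, -25, 0], "twist": 0},
    {"grip": 0, "translation": [3, -30, 0], "twist": 0},
  ],
)

```text
time_s: 22.7
tool_pos: [0.614, 0.0324, 0.1741]
tcp_rot: [-0.703, 0.71, 0.038, 0.029]
force: [-0.0, 0.4, 0.6]
grip_width: 0.0881
```

```bash
python3 - <<'E'
from h import *
plan([.612,.245,.2],.0165)
im=sidecyl([.614,.033],[(.07,.085),(.085,.1),(.1,.12)])
sidecyl([.617,-.047],[(.085,.11)])
E
```

```text
t 22.7 pos [0.614  0.0324 0.1741] x [0.995 0.012 0.095] y [ 0.095 -0.01  -0.995] z [-0.011  1.    -0.011] F [-0.   0.4  0.6] w 0.0881 q [ 0.    0.03  1.35 -0.01  1.66 -0.01]
shift tool mm [  3.  -28.1 212.3]
twist (tool y down => -dyaw) -0.004
0.07 0.085 98 [0.6174 0.0308] 0.0016
0.085 0.1 100 [0.6175 0.0308] 0.0018
0.1 0.12 215 [0.6165 0.0325] 0.0024
zmax [0.487 0.488 0.488 0.492 0.494 0.579 0.58  0.58 ]
0.085 0.11 87 [ 0.6176 -0.0447] 0.002
zmax [0.127 0.127 0.127 0.127 0.127 0.127 0.127 0.129]
```

Both tins stand upright: the outer at (0.617, 0.031) and the inner at (0.617, -0.046). I'll close the jaws and go outside the handle, to push on its outer face.

Emit:
drive_tool(
  increments=[
    {"grip": 0, "translation": [0, -25, 5], "twist": 0},
    {"grip": 0, "translation": [0, -10, 35], "twist": 0},
    {"grip": 255, "translation": [0, 0, 40], "twist": 0},
    {"grip": 255, "translation": [0, 0, 40], "twist": 0},
    {"grip": 255, "translation": [0, 0, 40], "twist": 0},
    {"grip": 255, "translation": [0, 0, 35], "twist": 0},
    {"grip": 255, "translation": [0, 0, 20], "twist": 0},
    {"grip": 255, "translation": [0, 0, 0], "twist": 0},
    {"grip": 255, "translation": [0, 0, 0], "twist": 0},
    {"grip": 255, "translation": [0, 0, 0], "twist": 0},
  ],
)

```text
time_s: 23.8
tool_pos: [0.6113, 0.2537, 0.2162]
tcp_rot: [-0.702, 0.71, 0.042, 0.036]
force: [-0.2, -0.0, -1.0]
grip_width: 0.0276
```

```bash
python3 - <<'E'
from h import *
plan([.6125,.245,.09],.0165)
E
```

```text
t 23.8 pos [0.6113 0.2537 0.2162] x [0.994 0.009 0.11 ] y [ 0.11  -0.011 -0.994] z [-0.008  1.    -0.012] F [-0.2 -0.  -1. ] w 0.0276 q [ 0.37  0.17  1.14 -0.05  1.74  0.35]
shift tool mm [-12.8 125.7  -7.3]
twist (tool y down => -dyaw) -0.008
```

```bash
python3 - <<'E'
from h import *
Z=np.load("top2.npz");P=cloud(Z["d"],Z["K"],Z["T"])
A=P[70:150,170:260].reshape(-1,3);A=A[A[:,2]>.2]
r=A[(A[:,2]<.215)&(A[:,1]>.3)];print("roll top",len(r),r.min(0).round(3),r.max(0).round(3))
for lo in np.arange(.22,.5,.04):
    q=A[(A[:,2]>lo)&(A[:,2]<lo+.04)]
    if len(q)>5: print(lo.round(2),len(q),"y",q[:,1].min().round(3),q[:,1].max().round(3),"x",q[:,0].min().round(3),q[:,0].max().round(3))
P0=np.load("top0.npz");Q=cloud(P0["d"],P0["K"],P0["T"])[90:155,130:190].reshape(-1,3);Q=Q[(Q[:,2]>.19)&(Q[:,2]<.21)];print("roll",len(Q),((Q.min(0)+Q.max(0))/2).round(3))
E
```

```text
roll top 24 [0.625 0.369 0.2  ] [0.678 0.382 0.203]
0.22 8 y 0.172 0.175 x 0.687 0.699
0.26 6 y 0.179 0.23 x 0.579 0.583
0.3 92 y 0.173 0.228 x 0.573 0.586
0.34 130 y 0.172 0.217 x 0.573 0.589
0.38 186 y 0.17 0.221 x 0.57 0.593
0.42 240 y 0.135 0.25 x 0.548 0.667
0.46 4290 y 0.135 0.274 x 0.547 0.667
0.5 195 y 0.149 0.191 x 0.606 0.642
roll 1493 [0.664 0.409 0.198]
```

The wrist cylinder rides above z=0.42, well over the roll (top 0.20, centre (0.664, 0.409)), so it is safe to go down.

Emit:
drive_tool(
  increments=[
    {"grip": 255, "translation": [-1, 20, 0], "twist": -0.008},
    {"grip": 255, "translation": [-2, 25, 0], "twist": 0},
    {"grip": 255, "translation": [-2, 25, 0], "twist": 0},
    {"grip": 255, "translation": [-2, 25, 0], "twist": 0},
    {"grip": 255, "translation": [-2, 20, 0], "twist": 0},
    {"grip": 255, "translation": [-2, 15, 0], "twist": 0},
    {"grip": 255, "translation": [-1, 8, 0], "twist": 0},
    {"grip": 255, "translation": [0, 0, 0], "twist": 0},
    {"grip": 255, "translation": [0, 0, 0], "twist": 0},
    {"grip": 255, "translation": [0, 0, 0], "twist": 0},
  ],
)

```text
time_s: 24.8
tool_pos: [0.6192, 0.2409, 0.0787]
tcp_rot: [-0.702, 0.71, 0.043, 0.041]
force: [-0.2, 0.1, 0.5]
grip_width: 0.0007
```

```bash
python3 - <<'E'
from h import *
plan([.6125,.217,.09],.0165)
E
```

```text
t 24.8 pos [0.6192 0.2409 0.0787] x [0.993 0.003 0.119] y [ 0.119 -0.011 -0.993] z [-0.002  1.    -0.012] F [-0.2  0.1  0.5] w 0.0007 q [ 0.35  0.17  1.37 -0.05  1.49  0.35]
shift tool mm [ -5.4 -11.8 -24. ]
twist (tool y down => -dyaw) -0.013
```

Emit:
drive_tool(
  increments=[
    {"grip": 255, "translation": [-6, -8, 0], "twist": -0.013},
    {"grip": 255, "translation": [-1, -2, -5], "twist": 0},
    {"grip": 255, "translation": [0, 0, -8], "twist": 0},
    {"grip": 255, "translation": [0, 0, -8], "twist": 0},
    {"grip": 255, "translation": [0, 0, -6], "twist": 0},
    {"grip": 255, "translation": [0, 0, -6], "twist": 0},
    {"grip": 255, "translation": [0, 0, -8], "twist": 0},
    {"grip": 255, "translation": [0, 0, -8], "twist": 0},
    {"grip": 255, "translation": [0, 0, -10], "twist": 0},
    {"grip": 255, "translation": [0, 0, -10], "twist": 0},
  ],
)

```text
time_s: 25.8
tool_pos: [0.613, 0.1707, 0.0932]
tcp_rot: [-0.704, 0.708, 0.051, 0.037]
force: [1.2, 5.2, -1.0]
grip_width: 0.0005
```

```bash
python3 - <<'E'
from h import *
plan([.616,-.003,.09],.0165)
E
```

```text
t 25.8 pos [0.613  0.1707 0.0932] x [0.992 0.021 0.125] y [ 0.125 -0.004 -0.992] z [-0.02   1.    -0.007] F [ 1.2  5.2 -1. ] w 0.0005 q [ 0.24  0.08  1.45 -0.03  1.49  0.22]
shift tool mm [  -1.     4.2 -173.7]
twist (tool y down => -dyaw) 0.004
```

Pushing steadily with 5 N. Continuing at a moderate pace.

Emit:
drive_tool(
  increments=[
    {"grip": 255, "translation": [0, 1, -11], "twist": 0},
    {"grip": 255, "translation": [0, 1, -11], "twist": 0},
    {"grip": 255, "translation": [0, 0, -11], "twist": 0},
    {"grip": 255, "translation": [0, 0, -11], "twist": 0},
    {"grip": 255, "translation": [0, 0, -11], "twist": 0},
    {"grip": 255, "translation": [0, 0, -11], "twist": 0},
    {"grip": 255, "translation": [0, 0, -11], "twist": 0},
    {"grip": 255, "translation": [0, 0, -11], "twist": 0},
    {"grip": 255, "translation": [0, 0, -11], "twist": 0},
    {"grip": 255, "translation": [0, 0, -10], "twist": 0},
  ],
)

```text
time_s: 26.8
tool_pos: [0.6158, 0.0513, 0.0925]
tcp_rot: [-0.704, 0.707, 0.052, 0.038]
force: [2.0, 3.7, 0.2]
grip_width: 0.0003
```

```bash
python3 - <<'E'
from h import *
plan([.616,-.003,.09],.0165)
E
```

```text
t 26.8 pos [0.6158 0.0513 0.0925] x [0.992 0.02  0.126] y [ 0.126 -0.004 -0.992] z [-0.019  1.    -0.006] F [2.  3.7 0.2] w 0.0003 q [ 0.03  0.03  1.51 -0.01  1.48  0.01]
shift tool mm [ -1.2   2.7 -54.3]
twist (tool y down => -dyaw) 0.003
```

Emit:
drive_tool(
  increments=[
    {"grip": 255, "translation": [0, 0, -8], "twist": 0},
    {"grip": 255, "translation": [0, 0, -8], "twist": 0},
    {"grip": 255, "translation": [0, 0, -7], "twist": 0},
    {"grip": 255, "translation": [0, 0, -6], "twist": 0},
    {"grip": 255, "translation": [0, 0, -5], "twist": 0},
    {"grip": 255, "translation": [0, 0, -4], "twist": 0},
    {"grip": 255, "translation": [0, 0, -4], "twist": 0},
    {"grip": 255, "translation": [0, 0, -4], "twist": 0},
    {"grip": 255, "translation": [0, 0, -4], "twist": 0},
    {"grip": 255, "translation": [0, 0, -4], "twist": 0},
  ],
)

```text
time_s: 27.8
tool_pos: [0.6168, -0.0009, 0.0927]
tcp_rot: [0.708, -0.703, -0.053, -0.037]
force: [0.5, 19.1, 0.3]
grip_width: 0.0003
```

```bash
python3 - <<'E'
from h import *
plan([.616,-.003,.09],.0165)
E
```

```text
t 27.8 pos [ 0.6168 -0.0009  0.0927] x [0.992 0.022 0.126] y [ 0.126  0.009 -0.992] z [-0.023  1.     0.006] F [ 0.5 19.1  0.3] w 0.0003 q [-0.07  0.02  1.51  0.02  1.48 -0.09]
shift tool mm [-1.2  2.5 -2.1]
twist (tool y down => -dyaw) 0.006
```

It resists with 19 N at the expected stop position. I'll press a little more to confirm, then back off.

Emit:
drive_tool(
  increments=[
    {"grip": 255, "translation": [0, 0, -4], "twist": 0},
    {"grip": 255, "translation": [0, 0, -5], "twist": 0},
    {"grip": 255, "translation": [0, 0, -5], "twist": 0},
    {"grip": 255, "translation": [0, 0, 5], "twist": 0},
    {"grip": 255, "translation": [0, 0, 20], "twist": 0},
    {"grip": 255, "translation": [0, 0, 30], "twist": 0},
    {"grip": 255, "translation": [0, 0, 30], "twist": 0},
    {"grip": 255, "translation": [0, -20, 30], "twist": 0},
    {"grip": 255, "translation": [0, -30, 30], "twist": 0},
    {"grip": 255, "translation": [0, -10, 0], "twist": 0},
  ],
)

```text
time_s: 28.8
tool_pos: [0.6004, 0.1402, 0.1535]
tcp_rot: [0.713, -0.699, -0.049, -0.03]
force: [0.4, -0.3, 0.6]
grip_width: 0.0008
```

```bash
python3 - <<'E'
from h import *
plan(None)
im,d,K,T=grab('top');P=cloud(d,K,T)
v,u=np.mgrid[0:400,0:640]
m=(P[...,2]>.1)&(P[...,2]<.118)&(abs(P[...,0]-.616)<.025)&(abs(P[...,1]+.038)<.045);Q=P[m];print("handle",len(Q),cv2.minAreaRect((Q[:,:2]*1000).astype(np.float32)) if len(Q)>9 else '')
im2=sidecyl([.619,-.19],[(.07,.085),(.085,.1),(.1,.12)])
sidecyl([.62,-.268],[(.07,.1),(.1,.12)])
cv2.imwrite("pics/f.png",np.hstack([cv2.resize(im[60:260,140:500,::-1],(450,250)),cv2.resize(im2[100:250,230:410,::-1],(300,250))]))
E
```

```text
t 28.8 pos [0.6004 0.1402 0.1535] x [0.993 0.025 0.113] y [ 0.112  0.022 -0.993] z [-0.028  0.999  0.019] F [ 0.4 -0.3  0.6] w 0.0008 q [0.17 0.02 1.4  0.   1.6  0.15]
handle 152 ((616.8576049804688, -37.417205810546875), (18.501628875732422, 49.4571533203125), 0.16778156161308289)
0.07 0.085 55 [ 0.6219 -0.1894] 0.0023
0.085 0.1 49 [ 0.6209 -0.1891] 0.0022
0.1 0.12 44 [ 0.621  -0.1893] 0.0024
zmax [0.289 0.289 0.289 0.289 0.29  0.29  0.29  0.29 ]
zmax [0.289 0.289 0.29  0.29  0.29  0.29  0.29  0.29 ]
```

View pics/f.png

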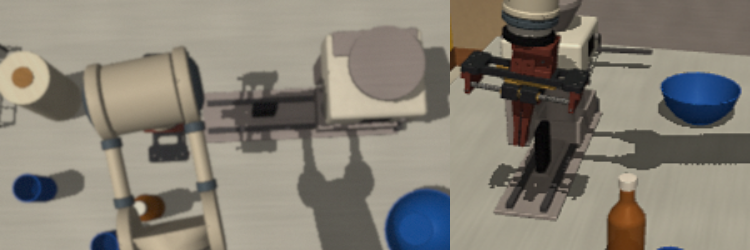

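The handle centre is now at y=-0.0374, having travelled 219.4 mm from the end stop, so the carriage is home (220 mm of travel, stop felt at 19 N). The outer tin is upright at (0.621, -0.189), about where its cell centre now lies (0.6195, -0.1885). The gripper is free and clear of everything.

```bash
python3 -c "
from bench import ctrl
print(ctrl.sign_off())"
```

```text
the job is handed in; nothing more can be done
None
```

I pulled the carriage out to its end stop, set one grey tin in each cell, pushed the carriage back to its stop and handed the job in at about 29 s. No verdict was reported.

**Last checks:**
- **Carriage:** the handle moved 219.4 mm inwards from the end stop, out of 220 mm, and the stop was felt at 19 N. That leaves it within about 1–2 mm of home.
- **Outer tin:** it stands upright about 2 mm from the cell centre.
- **Inner tin:** it stood upright on target before the slide in, within about 2 mm. Once under the head it was hidden, so I could not measure it there.
- **Bystanders and gripper:** in the last pictures the bottle, paper roll and bowl look to be where they were; I did not measure them. The gripper was clear of everything.

**What disagreed:**
- My first estimate of the starting carriage position was 0.108 m; the travel to the stop showed it was about 0.089 m.
- The tool tilted by up to about 0.13 rad over the moves, which the interface cannot undo. I allowed for it in the moves, and both tins stood upright once released.

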